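# Slide two inlay roundels into their recesses

## Robot

A 7-joint arm with a two-finger parallel gripper is mounted at the origin on the work surface. World frame = base frame: x ahead of the robot, y to its left, z up, the work surface at z = 0. Lengths are in m, angles in rad, forces in N, time in s.
With the tool pointing down it reaches from about 0.4 to 0.85 m from the base axis. Payload 10.4 kg.
Tool frame: the origin (TCP) lies at the very end of the fingers, on their centre line; the grasp point (between the pads) lies 19 mm behind it (grip_point_offset is the distance from the TCP to the grasp point, in m); z points along the fingers, y is the line along which they close (so a half turn about z gives the same grasp; the last joint's range is limited). The gripper opens to 87 mm and grips with 3 to 60 N. Pads are 19 mm wide; open, the fingers measure 117 mm over their backs; the gripper's body (75 mm by 190 mm) begins 51 mm behind the grasp point.
Start: joints at [1.186, 0.332, -0.065, 1.46, 0.022, 1.35, -0.088], TCP at [0.221, -0.585, 0.223] pointing down, gripper open.
Joint ranges: [-2.6, 2.6], [-0.5, 2.12], [-1.47, 1.34], [0.16, 2.42], [-1.27, 4.41], [0.06, 2.06], [-2.6, 2.6]. Speed limits (rad/s): [2.22, 2.22, 2.79, 2.79, 3.14, 3.14, 3.14].

## Interface

Orientations are given as a unit quaternion [x, y, z, w].
In Python, from bench import * gives the robot as it stands.
- The arm moves only by the tool play_rows, never from a script. Its argument "increments" is text: rows parted by semicolons, each of 7 numbers parted by spaces: the turn, a rotation vector about the tool's x, y, z in rad, then the shift along the tool's x, y, z in m, then the opening, from 0 (shut) to 1 (fully open). A call has 1 to 8 rows; each row is the pose to reach, as a shift and turn from the pose commanded when the call began, along the tool's axes at that moment; what a row does not reach only later rows make up. A row lasts 1/10 s, in which the tool goes at most 50 mm and 8.59 degrees, less where a joint would pass 70% of its speed; a pose out of reach is approached as far as the arm can. A call with a gripper value outside its range is refused whole. The fingers move at their own pace and stop on an object; "grip_force" is the grip in N (left out, the last holds). Time passes only in rows, so rows that repeat a pose let the fingers close. It gives the time, the measured TCP pose, the force, the opening and the grip force at its end, in the units of the state.
- read_state(): the state, without advancing time (a new reading comes with each control period).
- camera(name): name is "scene" or "top" or "wrist"; returns a dict with "color" (480x640x3 uint8, red, green, blue), "fx", "fy", "cx", "cy" (pixels), "camera_from_world" (4x4, takes a point from world to camera coordinates); the wrist camera has in their place "mount" (4x4, takes a point from camera to tool coordinates, whose origin is the TCP and whose axes are the flange's). Camera axes: x right, y down, z forward; pixel columns grow to the right and rows downward; lengths in m; the calibration is good to about 2 mm. A picture is of the moment at which its call begins: read the wrist's pose just before it. There is no depth.
- close_job(): hands the job in; it is judged then, once.
The state is a dict: "time": time; "joint_positions": joint angles; "joint_vel": joint speeds; "joint_torque": joint torques, N m; "ee_pos": TCP position; "eef_rot": TCP orientation; "ft_force": force on the tool from outside, world axes, zero at the start; "torque": the same for the moment, N m; "width": finger opening in m; "grip_force": force on a finger pad.
Only numpy, scipy, OpenCV 4.12 (cv2) and the standard library are available. Lean on these libraries where they do the work, as an engineer would, in place of code of your own. Each camera call takes 0.05 s, during which the arm holds its last target. There are 200 camera calls.

## Task

Dry-fit the two loose walnut roundels in the veneered panel: with the fingertips, slide each one over the panel's face until it drops into the recess of its own size and lies flat on the bottom, flush with the face. Only push and press them, without picking either one up, and leave the tools and other things where they are.

Things in the scene. Friction and masses are not known exactly. Their poses are not given: they have to be found in the camera images.
- panel: oak-veneered table-top panel, fixed, level, 280 mm (its x) by 400 mm (its y), on a thin rubber mat (310 x 430 x 3 mm). Origin at its centre on the table surface, z up; its upper face is at z = 28 mm. Its x axis points roughly away from the robot. In its far half are two round blind recesses 10 mm deep, straight-walled, brown core showing on the flat floor (z = 18 mm)
- recess_large (a point): centre of the mouth of the larger recess, level with the panel's face; 63 mm in diameter, 10 mm deep (takes the 60 mm roundel with 1.5 mm all round); at x = +50, y = +80 mm in the panel's frame
- recess_small (a point): centre of the mouth of the smaller recess, level with the panel's face; 47 mm in diameter, 10 mm deep (takes the 44 mm roundel with 1.5 mm all round); at x = +50, y = -80 mm in the panel's frame
- roundel_large: loose flat walnut disc, 60 mm in diameter, 10 mm thick, about 22 g, lying flat on the panel's near half, on either side. Origin at the centre of its underside, z up through the disc; it slides with ordinary wood-on-wood friction
- roundel_small: loose flat walnut disc, 44 mm in diameter, 10 mm thick, about 14 g, same wood, lying flat on the panel's near half, on the side that the larger one does not have. Origin at the centre of its underside, z up. It would also fall into the larger recess, which is wrong
- weight: bystander: round brass press weight with a knob, 36 mm in diameter, 42 mm tall, standing on the panel between the recesses. Origin at the centre of its underside
- sanding_block: bystander: cork sanding block with a black top, about 100 x 50 x 28 mm, lying on the panel near its +y edge, long side roughly along the panel's x. Origin at the centre of its underside
- pencil: bystander: flat green carpenter's pencil, 14 mm wide, 7.5 mm thick, 172 mm long, lying on the panel along its far edge, roughly along the panel's y. Origin under the middle of its 150 mm painted part
- glue_bottle: bystander: white glue bottle with an orange nozzle, 60 mm in diameter, 181 mm tall, standing on the table to the right (-y) of the panel. Origin at the centre of its underside
- tape_roll: bystander: roll of paper veneer tape lying flat on the table to the left (+y) of the panel, 90 mm outside, 60 mm inside, 25 mm tall. Origin at the centre of its underside
- veneer_hammer: bystander: veneer hammer lying on the table at the right (-y), near side, head about 100 mm wide, handle 260 mm long to its -x side, 28 mm tall. Origin under the middle of the head
- try_square: bystander: try square lying on the table to the left, wooden stock 115 mm along its x, steel blade reaching 164 mm along its +y, 17 mm tall. Origin under the middle of the stock
Mind the look-alikes: they are no part of the job. Leave any blue or white look-alike of the roundel_large alone. What is shaped like the roundel_small but blue is not meant.

How it is judged:
By the outcome, as a careful person would: the job done as asked, in the order asked, and still so for the second after the job is handed in, with the robot touching nothing.
It also fails if it takes over 61 s, if anything falls off the work surface, if the arm or the gripper's body presses on something with over 40 N, if the wrist force passes 120 N, or if a joint passes its speed limit or range.

## Working session

There is one attempt and no reset: what is moved stays moved. The work goes in short steps, Python scripts to look and compute and a tool call to move; the robot and the scene stay as the last step left them, time stands still between calls to the robot, and variables do not carry over. Pictures are saved under pics/ and viewed, at most 11 in all, crops included, and the job is handed in when it is done.

Besides the shell and the picture viewer there is one more tool, called after "Request:" as name(argument=value, ...) on one line, values as JSON. play_rows: Moves the arm, as the interface text tells. Its arguments: {"type":"object","properties":{"increments":{"type":"string"},"grip_force":{"type":"number"}},"required":["increments"]}

```bash
mkdir -p pics; python3 - <<'E'
from bench import *
import cv2,numpy as np
s=read_state();print({k:np.round(v,3) for k,v in s.items()})
for n in ["scene","top"]:
    c=camera(n);cv2.imwrite(f"pics/{n}0.png",c["color"][:,:,::-1]);print(n,c["fx"],c["fy"],c["cx"],c["cy"],np.round(c["camera_from_world"],4).tolist())
E
```

```text
{'time': np.float64(0.0), 'joint_positions': array([ 1.186,  0.333, -0.065,  1.461,  0.022,  1.35 , -0.089]), 'joint_vel': array([ 0.001,  0.001,  0.001, -0.001, -0.   , -0.002, -0.001]), 'joint_torque': array([ 1.0000e-03, -6.2325e+01,  2.5000e-02, -3.8990e+01, -6.1000e-02,
        4.0000e-02,  0.0000e+00]), 'ee_pos': array([ 0.221, -0.584,  0.222]), 'eef_rot': array([ 0.984,  0.18 , -0.   , -0.001]), 'ft_force': array([-0.248, -0.1  ,  0.102]), 'torque': array([-0.029,  0.05 , -0.031]), 'grip_force': np.float64(0.0), 'width': np.float64(0.087)}
scene 453.40580298963465 453.40580298963465 312.29903297340286 240.4306644446225 [[-0.6876, 0.726, -0.0097, 0.3336], [0.4743, 0.439, -0.7631, -0.2287], [-0.5498, -0.5293, -0.6462, 1.4717], [0.0, 0.0, 0.0, 1.0]]
top 444.9601983071535 444.9601983071535 322.9061142707858 245.08570868764718 [[0.0221, -0.9997, -0.006, 0.0486], [-0.9949, -0.0214, -0.0984, 0.527], [0.0983, 0.0081, -0.9951, 1.1334], [0.0, 0.0, 0.0, 1.0]]
```

View pics/top0.png

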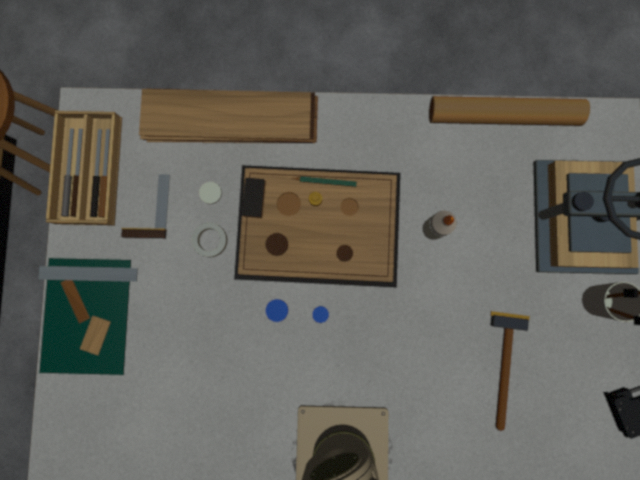

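View pics/scene0.png

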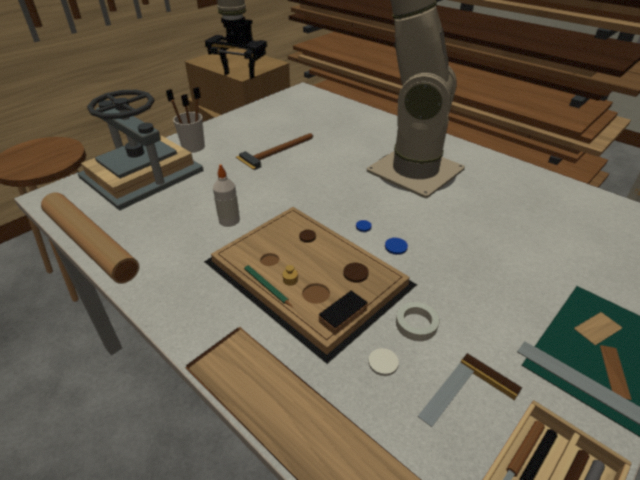

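The top view shows five disc candidates:
- The dark brown discs on the panel's near half are at (277,244), larger, and (345,253), smaller. These are the walnut roundels.
- The blue discs at (277,310) and (320,315) and the white disc at (209,192) lie on the table. They are look-alikes.

The recesses are at (289,203), large, and (350,206), small. The weight is at (316,199).

```bash
cat > h.py <<'E'
from bench import *
import cv2,numpy as np
def ray(c,uv,z):
    M=np.array(c["camera_from_world"]);R,t=M[:3,:3],M[:3,3];o=-R.T@t
    uv=np.atleast_2d(uv).astype(float)
    d=np.c_[(uv[:,0]-c["cx"])/c["fx"],(uv[:,1]-c["cy"])/c["fy"],np.ones(len(uv))]@R
    return (o+d*((z-o[2])/d[:,2])[:,None])[:,:2]
def proj(c,p):
    M=np.array(c["camera_from_world"]);q=M[:3,:3]@np.asarray(p)+M[:3,3];return np.array([c["fx"]*q[0]/q[2]+c["cx"],c["fy"]*q[1]/q[2]+c["cy"]])
def blobs(mask,amin=60):
    cs,_=cv2.findContours(mask.astype(np.uint8),cv2.RETR_EXTERNAL,cv2.CHAIN_APPROX_NONE)
    return [k for k in cs if cv2.contourArea(k)>amin]
def disc(c,k,z):
    w=ray(c,k[:,0,:],z).astype(np.float32);(x,y),(a,b),_=cv2.fitEllipse(w*1000);return np.round([x,y,a,b],1)
E
python3 - <<'E'
from h import *
c=camera("top");im=c["color"].astype(int);np.save("top.npy",c["color"])
v=im.max(2)
for p in [(277,244),(345,253),(289,203),(350,206),(300,230),(316,199),(253,198),(237,240),(330,181),(277,310)]: print(p,im[p[1],p[0]])
dark=(v<75);dark[:, :225]=0;dark[:,410:]=0;dark[:155]=0;dark[295:]=0
for k in blobs(dark,40): print("dark",cv2.boundingRect(k),disc(c,k,.038))
x=c["color"][150:300,220:410];cv2.imwrite("pics/crop1.png",cv2.resize(x,None,fx=4,fy=4,interpolation=cv2.INTER_CUBIC)[:,:,::-1])
E
```

```text
(277, 244) [49 34 22]
(345, 253) [50 34 17]
(289, 203) [100  74  43]
(350, 206) [102  75  47]
(300, 230) [107  85  59]
(316, 199) [113  91  34]
(253, 198) [34 33 31]
(237, 240) [51 52 50]
(330, 181) [37 66 52]
(277, 310) [ 36  66 126]
dark (234, 165, 166, 122) [576.5  74.7 343.8 499.9]
```

View pics/crop1.png

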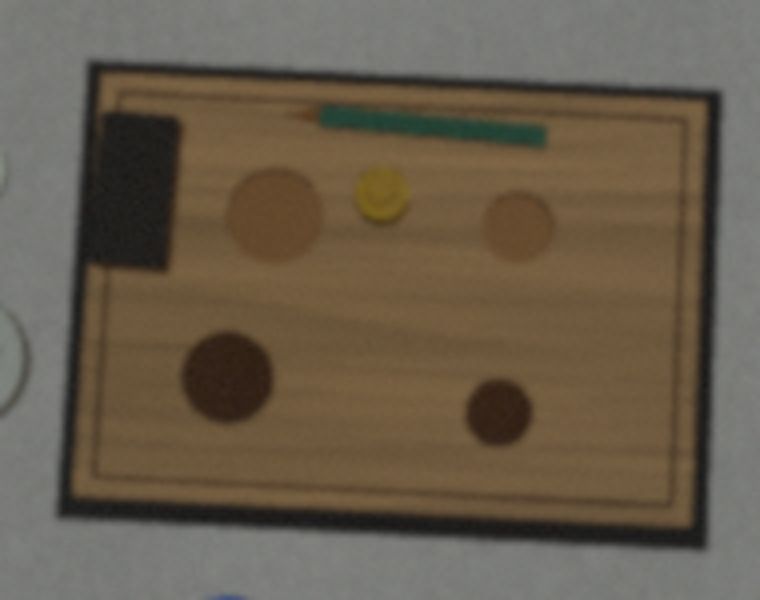

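The crop confirms two dark walnut discs on the panel: the large one at left (crop 228,377) and the small one at right (crop 499,412). Both lie nearer the robot than the recesses at crop (275,215) and (519,227). Next I'll measure them.

```bash
python3 - <<'E'
from h import *
c=camera("top");im=cv2.GaussianBlur(c["color"],(0,0),0.8).astype(int)
v=im.max(2)
def win(m,x0,y0,x1,y1):
    o=np.zeros_like(m);o[y0:y1,x0:x1]=m[y0:y1,x0:x1];return o
for n,w,z in [("RL",(258,226,296,264),.038),("RS",(328,236,362,270),.038)]:
    for k in blobs(win(v<80,*w)): print(n,disc(c,k,z),k[:,0].mean(0))
r=im[:,:,0]-im[:,:,2]
print(r[203,270:310],r[206,335:367],r[230,270:310])
for n,w in [("L",(270,184,306,222)),("S",(335,190,367,222))]:
    for t in (50,):
        for k in blobs(win(r>t,*w)): print(n,t,[disc(c,k,z) for z in(.028,.018)])
dark=win(v<72,225,155,410,295)
k=max(blobs(dark),key=cv2.contourArea)
w=ray(c,k[:,0],.003).astype(np.float32)*1000
(ctr,sz,a)=cv2.minAreaRect(w);print("mat",ctr,sz,a)
np.set_printoptions(suppress=True)
P=win(v>=75,225,155,410,295)&(r>25)
k=max(blobs(P),key=cv2.contourArea);w=ray(c,cv2.convexHull(k)[:,0],.028).astype(np.float32)*1000;print("panel",cv2.minAreaRect(w))
y=win((r>50)&(im[:,:,1]>75)&(im[:,:,2]<45),306,188,328,210)
for k in blobs(y,20):print("weight",disc(c,k,.06))
b=win(v<60,240,172,270,220)
E
```

```text
RL [524.8 180.1  56.6  57.4] [276.4516129  244.03225806]
RS [505.9   4.4  39.2  40.7] [344.33333333 252.75555556]
[49 50 50 49 49 50 50 52 53 55 56 55 54 54 55 54 55 55 55 55 55 55 55 55
 55 55 55 55 55 55 54 53 53 53 53 52 52 52 51 54] [49 49 50 50 52 54 53 55 55 56 56 55 55 54 55 55 54 55 55 55 55 53 51 48
 48 49 49 49 49 49 48 49] [50 50 50 50 49 49 49 49 49 48 49 48 49 49 49 48 48 48 48 48 48 48 48 48
 48 48 48 48 48 49 48 48 48 48 49 48 48 48 49 50]
L 50 [array([637.2, 154. ,  97.3, 121.1]), array([639.2, 154.9,  98.1, 122.2])]
S 50 [array([630.1, -10.1,  90.5,  94.5]), array([632. , -10.7,  91.3,  95.3])]
mat (581.6248779296875, 75.1968994140625) (428.2659606933594, 307.939208984375) 88.36188507080078
panel ((581.5958251953125, 75.01445007324219), (400.9381408691406, 281.5525207519531), 88.38959503173828)
weight [641.7  83.   31.2  32.9]
```

```bash
cat >> h.py <<'E'
from scipy.spatial.transform import Rotation as Ro
def heading(s=None):
    s=s or read_state();x=Ro.from_quat(s["eef_rot"]).as_matrix()[:,0];return np.degrees(np.arctan2(x[1],x[0]))
def go(xyz,hd):
    "tool-frame row for a world target (mm), heading of tool x (deg), tool down"
    s=read_state();R=Ro.from_quat(s["eef_rot"]);h=np.radians(hd)
    T=Ro.from_matrix(np.array([[np.cos(h),np.sin(h),0],[np.sin(h),-np.cos(h),0],[0,0,-1]]))
    r=(R.inv()*T).as_rotvec();t=R.inv().apply(np.array(xyz)/1000-s["ee_pos"])
    print("turn",np.round(r,4),"shift",np.round(t,4))
def wcam():
    s=read_state();c=dict(camera("wrist"));M=np.eye(4);M[:3,:3]=Ro.from_quat(s["eef_rot"]).as_matrix();M[:3,3]=s["ee_pos"]
    c["camera_from_world"]=np.linalg.inv(M@np.array(c["mount"]));return c
E
python3 - <<'E'
from h import *
c=camera("top")
for n,p in dict(L=(.6339,.1536,.028),S=(.6293,-.0063,.028)).items(): print(n,proj(c,p))
print(np.round(camera("wrist")["mount"],3).tolist(), camera("wrist")["fx"])
go((480,75,250),-8)
E
```

```text
L [288.23772423 203.31802373]
S [349.07912449 206.30495653]
[[0.001, -0.968, -0.251, 0.068], [1.0, 0.0, 0.001, -0.001], [-0.001, -0.251, 0.968, -0.161], [0.0, 0.0, 0.0, 1.0]] 431.39473279419207
turn [-2.000e-04  0.000e+00  5.013e-01] shift [ 0.4754 -0.5252 -0.0275]
```

Request:
play_rows(increments="0 0 0.13 0.025 -0.03 -0.028 0.3;0 0 0.26 0.06 -0.07 -0.028 0.3;0 0 0.5 0.475 -0.525 -0.028 0.3;0 0 0.5 0.475 -0.525 -0.028 0.3;0 0 0.5 0.475 -0.525 -0.028 0.3;0 0 0.5 0.475 -0.525 -0.028 0.3;0 0 0.5 0.475 -0.525 -0.028 0.3;0 0 0.5 0.475 -0.525 -0.028 0.3")

```text
time: 1.15
ee_pos: [0.3621, -0.2208, 0.2508]
eef_rot: [0.998, -0.069, 0.0, 0.0]
ft_force: [1.5, -0.0, 0.6]
width: 0.0315
grip_force: 0.0
```

```bash
python3 - <<'E'
from h import *
s=read_state();print(s["time"],s["ee_pos"],s["width"],heading(s));go((480,75,250),-8)
E
```

```text
1.15 [ 0.36210599 -0.22076645  0.25079432] 0.03152482482844922 -7.9263855485554355
turn [ 0.0008 -0.0006  0.0013] shift [ 0.076  -0.3092  0.0006]
```

Request:
play_rows(increments="0 0 0 0.076 -0.309 0 0.3;0 0 0 0.076 -0.309 0 0.3;0 0 0 0.076 -0.309 0 0.3;0 0 0 0.076 -0.309 0 0.3;0 0 0 0.076 -0.309 0 0.3;0 0 0 0.076 -0.309 0 0.3;0 0 0 0.076 -0.309 0 0.3;0 0 0 0.076 -0.309 0 0.3")

```text
time: 1.95
ee_pos: [0.4799, 0.0762, 0.2506]
eef_rot: [0.998, -0.066, 0.0, -0.001]
ft_force: [0.2, -0.3, 0.5]
width: 0.026
grip_force: 0.0
```

```bash
python3 - <<'E'
from h import *
c=wcam();s=read_state();print(s["time"],s["ee_pos"],s["width"],heading(s))
np.save("w.npy",c["color"]);cv2.imwrite("pics/w1.png",c["color"][:,:,::-1])
for n,p in dict(L=(.6339,.1536,.028),S=(.6293,-.0063,.028),rl=(.5248,.1801,.038),rs=(.5059,.0044,.038)).items(): print(n,proj(c,p))
E
```

```text
2.0 [0.47960469 0.07393511 0.2504093 ] 0.02671508833296457 -7.768274936763258
L [199.339234    34.81947877]
S [394.8250112   12.54110113]
rl [191.33432022 173.51079618]
rs [396.93969393 168.31324354]
```

View pics/w1.png

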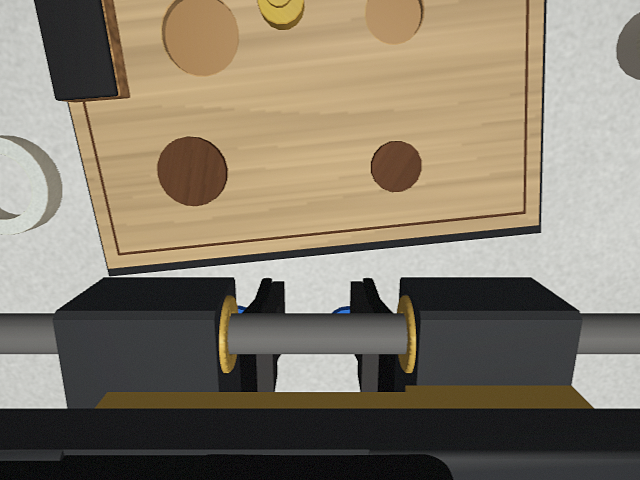

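The wrist view shows the discs at (192,171) and (396,166), and the recesses at (201,35) and (394,13). All are within about 2 px of the projections. I'll refine them from this view.

```bash
python3 - <<'E'
from h import *
c=wcam();print(read_state()["ee_pos"]);im=cv2.GaussianBlur(c["color"],(0,0),1).astype(int);v=im.max(2);r=im[:,:,0]-im[:,:,2]
def win(m,x0,y0,x1,y1):
    o=np.zeros_like(m);o[y0:y1,x0:x1]=m[y0:y1,x0:x1];return o
for n,w in [("RL",(145,120,245,220)),("RS",(355,125,440,210))]:
    for k in blobs(win(v<150,*w),300): print(n,disc(c,k,.038),cv2.boundingRect(k))
hs=cv2.cvtColor(c["color"],cv2.COLOR_RGB2LAB).astype(int)
for p in [(201,35),(130,110),(300,120),(394,13),(201,68),(201,76),(394,48)]: print(p,im[p[1],p[0]],hs[p[1],p[0]])
# floor hue = redder; use a* channel
a=cv2.GaussianBlur(hs[:,:,1].astype(np.float32),(0,0),1.5)
for n,w in [("L",(150,0,250,90)),("S",(355,0,440,60))]:
    t,_=cv2.threshold(a[w[1]:w[3],w[0]:w[2]].astype(np.uint8),0,255,cv2.THRESH_OTSU)
    for k in blobs(win(a>t+.5,*w),500): print(n,t,cv2.boundingRect(k),disc(c,k,.028),disc(c,k,.018))
P=win((r>35)|(v<100),60,0,560,275)
E
```

```text
[0.47949923 0.07250161 0.2503872 ]
RL [526.5 179.1  58.6  60.7] (154, 137, 71, 70)
RS [507.7   5.4  42.4  43.7] (367, 141, 52, 51)
(201, 35) [171 135  92] [150 136 156]
(130, 110) [185 159 119] [169 131 152]
(300, 120) [186 160 120] [171 132 152]
(394, 13) [179 144 101] [158 135 156]
(201, 68) [172 136  92] [151 136 158]
(201, 76) [189 155 109] [173 135 162]
(394, 48) [198 172 132] [184 132 152]
L 133.0 (159, 0, 76, 77) [632.8 153.3  60.1  63. ] [635.  155.6  61.6  64.6]
S 132.0 (361, 0, 61, 46) [624.   -5.3  35.2  51.8] [626.   -7.1  36.1  53.2]
```

```bash
python3 - <<'E'
from h import *
go((452.4,10.2,100),-5.3)
E
```

```text
turn [ 0.0003  0.0004 -0.0453] shift [-0.0182  0.0654  0.1504]
```

Request:
play_rows(increments="0 0 -0.045 -0.018 0.065 0.1 0.3;0 0 -0.045 -0.018 0.065 0.15 0.3;0 0 -0.045 -0.018 0.065 0.15 0.3;0 0 -0.045 -0.018 0.065 0.15 0.3;0 0 -0.045 -0.018 0.065 0.19 0.3;0 0 -0.045 -0.018 0.065 0.212 0.3;0 0 -0.045 -0.018 0.065 0.212 0.3;0 0 -0.045 -0.018 0.065 0.212 0.3")

```text
time: 2.85
ee_pos: [0.4529, 0.01, 0.0392]
eef_rot: [0.999, -0.047, -0.0, 0.0]
ft_force: [0.5, 0.2, 0.4]
width: 0.026
grip_force: 0.0
```

```bash
python3 - <<'E'
from h import *
s=read_state();print(s["time"],s["ee_pos"],s["width"],heading(s))
d=np.array([np.cos(np.radians(-5.3)),np.sin(np.radians(-5.3))])
for b in (48,30,27.2): p=np.array([629.3,-6.3])-b*d;go((*p,32.5),-5.3)
E
```

```text
2.85 [0.45288357 0.01003552 0.03918533] 0.02604843712753213 -5.4199500480255445
turn [ 0.0003  0.     -0.0021] shift [ 0.1292 -0.0003  0.0067]
turn [ 0.0003  0.     -0.0021] shift [ 0.1472 -0.0003  0.0067]
turn [ 0.0003  0.     -0.0021] shift [ 0.15   -0.0003  0.0067]
```

Request:
play_rows(increments="0 0 0 0.006 0 0.007 0.3;0 0 0 0.016 0 0.007 0.3;0 0 0 0.024 0 0.007 0.3;0 0 0 0.031 0 0.007 0.3;0 0 0 0.04 0 0.007 0.3;0 0 0 0.05 0 0.007 0.3;0 0 0 0.06 0 0.007 0.3;0 0 0 0.07 0 0.007 0.3")

```text
time: 3.65
ee_pos: [0.5235, 0.0044, 0.0315]
eef_rot: [0.999, -0.047, 0.0, 0.0]
ft_force: [-0.2, 0.3, 0.5]
width: 0.0259
grip_force: 0.2
```

```bash
python3 - <<'E'
from h import *
c=wcam();s=read_state();print(s["time"],s["ee_pos"],s["width"],heading(s),s["ft_force"])
cv2.imwrite("pics/w2.png",c["color"][:,:,::-1])
v=cv2.GaussianBlur(c["color"],(0,0),1).max(2)
print(proj(c,(.6293,-.0063,.028)))
t=camera("top");v=cv2.GaussianBlur(t["color"],(0,0),.8).max(2)
print(proj(t,(.6293,-.0063,.028)))
d=np.array([np.cos(np.radians(-5.3)),np.sin(np.radians(-5.3))])
for b in (30,27.2): p=np.array([629.3,-6.3])-b*d;go((*p,32.5),-5.3)
E
```

```text
3.7 [0.5248694  0.00419783 0.03172677] 0.02618380357509985 -5.366299399954304 [-0.69966509 -0.61228206  0.58541747]
[321.36907399  14.95944902]
[349.07912449 206.30495653]
turn [-0.0006 -0.0007 -0.001 ] shift [ 0.0759  0.0009 -0.0009]
turn [-0.0006 -0.0007 -0.001 ] shift [ 0.0787  0.0009 -0.0009]
```

View pics/w2.png

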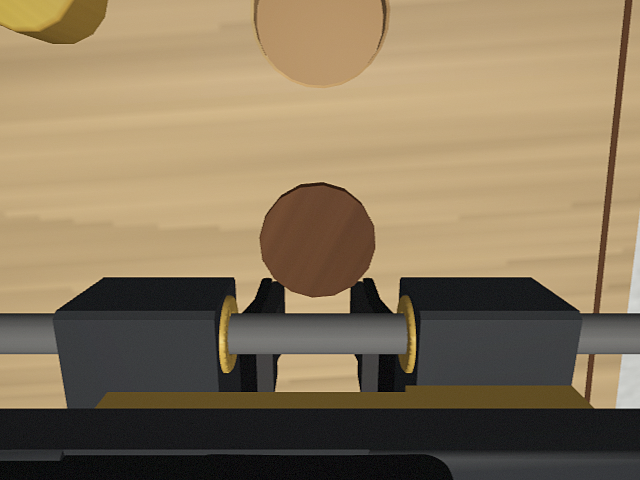

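The disc is nestled in the V of the fingers at (318,240), heading straight for the recess, whose near rim is at (321,87). I'll measure its offset from the tool and finish the push.

```bash
python3 - <<'E'
from h import *
c=wcam();s=read_state();v=cv2.GaussianBlur(c["color"],(0,0),1).max(2).astype(int)
m=np.zeros_like(v);m[175:300,245:390]=(v<140)[175:300,245:390];m[278:]=0
k=max(blobs(m,300),key=cv2.contourArea);k=k[k[:,0,1]<275];p=disc(c,k,.038)
R=Ro.from_quat(s["eef_rot"]);print(p,"offset in tool",R.inv().apply(np.array([p[0]/1000,p[1]/1000,.038])-s["ee_pos"]),s["ee_pos"])
print("rim near (mouth)",ray(c,[[321,88]],.028), "expected x",629.3-23.5)
print("rim sides at row 15",ray(c,[[254,15],[389,15]],.028))
E
```

```text
[552.6   2.3  42.1  43.8] offset in tool [ 0.02965049 -0.00047246 -0.00659383] [0.52303432 0.00459474 0.03140772]
rim near (mouth) [[ 0.60587572 -0.00397117]] expected x 605.8
rim sides at row 15 [[ 0.63193897  0.01703846]
 [ 0.62759363 -0.02966737]]
```

Request:
play_rows(increments="0 0 0 0.01 0.0005 0 0.3;0 0 0 0.021 0.001 0 0.3;0 0 0 0.032 0.0013 0 0.3;0 0 0 0.043 0.0013 0 0.3;0 0 0 0.053 0.0013 0 0.3;0 0 0 0.063 0.0013 0 0.3;0 0 0 0.071 0.0013 0 0.3;0 0 0 0.077 0.0013 0 0.3")

```text
time: 4.6
ee_pos: [0.5998, -0.004, 0.0315]
eef_rot: [0.999, -0.047, 0.0, -0.0]
ft_force: [-0.2, 0.3, 0.7]
width: 0.026
grip_force: 0.1
```

```bash
python3 - <<'E'
from h import *
c=wcam();s=read_state();print(s["time"],s["ee_pos"],s["width"],heading(s),s["ft_force"])
cv2.imwrite("pics/w3.png",c["color"][:,:,::-1])
print(proj(c,(.6293,-.0063,.028)),proj(c,(.6293,-.0063,.038)))
E
```

```text
4.65 [ 0.60040234 -0.00409248  0.03156241] 0.026286129452627687 -5.348117095243976 [ 0.07913178  0.62930196 -0.27496276]
[317.5931963  230.37239799] [317.64380994 236.54454462]
```

View pics/w3.png

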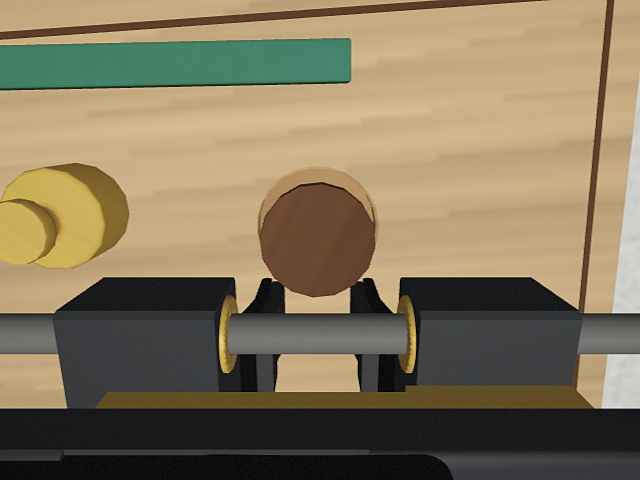

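The disc still sits on the face, about 1.4 mm short of centre: it is at (318,240) and should be at (318,236.5). I'll nudge it forward slowly.

Request:
play_rows(increments="0 0 0 0.0008 0 0 0.3;0 0 0 0.0015 0 0 0.3;0 0 0 0.0022 0 0 0.3;0 0 0 0.0022 0 0 0.3")

```text
time: 5.05
ee_pos: [0.6012, -0.0043, 0.0316]
eef_rot: [0.999, -0.047, 0.0, 0.0]
ft_force: [-0.1, 0.2, -0.4]
width: 0.026
grip_force: 0.0
```

```bash
cat >> h.py <<'E'
def dk(box,thr=140):
    c=wcam();s=read_state();v=cv2.GaussianBlur(c["color"],(0,0),1).max(2).astype(int);x0,y0,x1,y1=box
    m=np.zeros_like(v);m[y0:y1,x0:x1]=(v<thr)[y0:y1,x0:x1]
    k=max(blobs(m,300),key=cv2.contourArea);k=k[k[:,0,1]<y1-3]
    print(s["time"],s["ee_pos"],s["ft_force"],cv2.boundingRect(k),[(z,disc(c,k,z)) for z in(.038,.028)]);return c
E
python3 - <<'E'
from h import *
dk((245,160,390,278))
E
```

```text
5.1 [ 0.6011785  -0.00426233  0.03162708] [-0.52021478 -0.55341312  0.07002269] (258, 178, 118, 97) [(0.038, array([631.2,  -6.2,  41.3,  42.3])), (0.028, array([628.8,  -6. ,  43.9,  45.1]))]
```

```bash
python3 - <<'E'
from h import *
c=wcam();cv2.imwrite("pics/w4.png",cv2.resize(c["color"][150:310,220:420],None,fx=3,fy=3)[:,:,::-1])
E
```

```text
(no output)
```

View pics/w4.png

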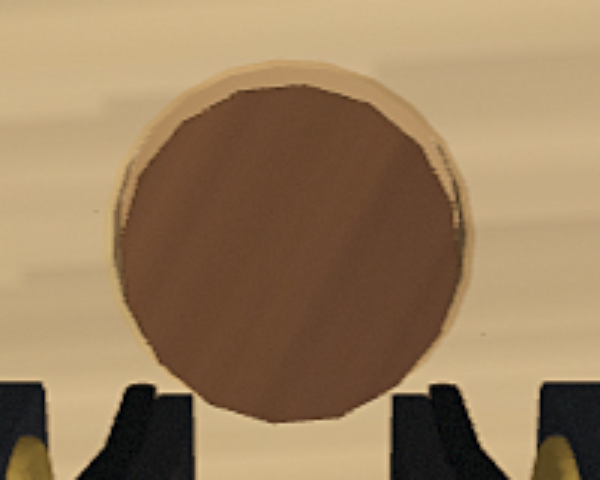

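The rear of the disc still overlaps the near rim, so it isn't fully in. I'll nudge a little further.

Request:
play_rows(increments="0 0 0 0.0008 0 0 0.3;0 0 0 0.0016 0 0 0.3;0 0 0 0.0016 0 0 0.3")

```text
time: 5.45
ee_pos: [0.603, -0.0044, 0.0316]
eef_rot: [0.999, -0.047, 0.0, 0.0]
ft_force: [-0.7, -0.5, 0.4]
width: 0.0262
grip_force: 0.0
```

```bash
python3 - <<'E'
from h import *
c=dk((245,160,390,278))
cv2.imwrite("pics/w5.png",cv2.resize(c["color"][150:310,220:420],None,fx=2,fy=2)[:,:,::-1])
E
```

```text
5.5 [ 0.60292776 -0.00436008  0.03155225] [ 0.61980495 -0.1517881  -0.15154941] (259, 181, 117, 94) [(0.038, array([631.7,  -6.3,  41.6,  42.1])), (0.028, array([629.1,  -6.1,  44.3,  44.8]))]
```

View pics/w5.png

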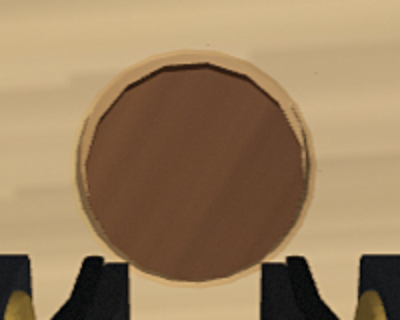

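The rim is now visible all round, and the disc reads as centred at (629.1,-6.1) with a 44 mm diameter at z=28, so it has dropped in. I'll press it gently with closed fingers to seat it.

Request:
play_rows(increments="0 0 0 -0.004 0 0 0.3;0 0 0 -0.004 0 -0.015 0.3;0 0 0 0.0 0 -0.015 0;0 0 0 0.026 0 -0.015 0;0 0 0 0.026 0 -0.015 0;0 0 0 0.026 0 -0.005 0;0 0 0 0.026 0 0.001 0;0 0 0 0.026 0 0.004 0")

```text
time: 6.3
ee_pos: [0.628, -0.0066, 0.0283]
eef_rot: [0.999, -0.046, -0.001, 0.0]
ft_force: [-16.2, -0.8, 38.8]
width: 0.0008
grip_force: 19.4
```

Request:
play_rows(increments="0 0 0 0 0 0.0005 0;0 0 0 0 0 0.0005 0")

```text
time: 6.5
ee_pos: [0.6281, -0.0065, 0.0285]
eef_rot: [0.999, -0.046, -0.0, 0.0]
ft_force: [-8.7, -0.2, 19.4]
width: 0.001
grip_force: 9.7
```

```bash
python3 - <<'E'
from h import *
c=camera("wrist");M=np.eye(4);M[:3,:3]=Ro.from_euler('z',-7.77,degrees=True).as_matrix()@np.diag([1,-1,-1]);M[:3,3]=[.4796,.0739,.2504]
c=dict(c);c["camera_from_world"]=np.linalg.inv(M@np.array(c["mount"]))
print("block near corner",ray(c,[[129,97],[104,0]],.028),ray(c,[[117,97]],.056))
go((628,-6.5,110),-5.3);go((467.9,193.3,110),-13.5)
E
```

```text
block near corner [[0.59430921 0.21922502]
 [0.66924548 0.22112865]] [[0.59213212 0.21731492]]
turn [ 0.0009  0.0006 -0.0004] shift [-0.0001  0.0001 -0.0815]
turn [0.0009 0.0005 0.1428] shift [-0.1781 -0.184  -0.0816]
```

Request:
play_rows(increments="0 0 0 0 0 -0.05 0;0 0 0 0 0 -0.082 0.35;0 0 0.14 -0.178 -0.184 -0.082 0.35;0 0 0.14 -0.178 -0.184 -0.082 0.35;0 0 0.14 -0.178 -0.184 -0.082 0.35;0 0 0.14 -0.178 -0.184 -0.082 0.35;0 0 0.14 -0.178 -0.184 -0.082 0.35;0 0 0.14 -0.178 -0.184 -0.082 0.35")

```text
time: 7.35
ee_pos: [0.4641, 0.198, 0.1089]
eef_rot: [0.994, -0.112, -0.0, -0.0]
ft_force: [-0.2, -0.7, -0.8]
width: 0.0301
grip_force: 0.0
```

Request:
play_rows(increments="0 0 0 0 0 0 0.35;0 0 0 0 0 0 0.35")

```text
time: 7.55
ee_pos: [0.4692, 0.1917, 0.1087]
eef_rot: [0.993, -0.117, 0.0, 0.0]
ft_force: [-0.6, 1.0, -0.0]
width: 0.0305
grip_force: 0.0
```

```bash
python3 - <<'E'
from h import *
c=dk((150,60,500,278));print(read_state()["width"])
go((467.9,193.3,32),-13.5)
E
```

```text
7.6 [0.46944649 0.1914407  0.10872017] [ 0.80409843 -0.23998407  0.12388132] (258, 90, 111, 114) [(0.038, array([526.3, 180.8,  58.1,  58.3])), (0.028, array([525.9, 180.9,  60.6,  60.9]))]
0.030201065477422608
turn [ 0.0006 -0.      0.0002] shift [-0.0019 -0.0015  0.0767]
```

Request:
play_rows(increments="0 0 0.008 -0.002 -0.002 0.04 0.35;0 0 0.008 -0.002 -0.002 0.07 0.35;0 0 0.008 -0.002 -0.002 0.077 0.35;0 0 0.008 0.008 -0.002 0.077 0.35;0 0 0.008 0.018 -0.002 0.077 0.35;0 0 0.008 0.027 -0.002 0.077 0.35;0 0 0.008 0.036 -0.002 0.077 0.35;0 0 0.008 0.046 -0.002 0.077 0.35")

```text
time: 8.4
ee_pos: [0.5152, 0.1841, 0.0327]
eef_rot: [0.993, -0.12, 0.001, -0.0]
ft_force: [0.8, -0.6, 0.2]
width: 0.0304
grip_force: 0.2
```

Request:
play_rows(increments="0 0 0 0.01 0 0 0.35;0 0 0 0.02 0 0 0.35;0 0 0 0.025 0 0 0.35;0 0 0 0.025 0 0 0.35")

```text
time: 8.8
ee_pos: [0.5388, 0.1781, 0.0319]
eef_rot: [0.993, -0.121, 0.0, -0.0]
ft_force: [0.5, 0.3, -0.9]
width: 0.0303
grip_force: 0.0
```

```bash
python3 - <<'E'
from h import *
c=dk((220,100,420,278));s=read_state();print(heading(s),s["width"],proj(c,(.6336,.1535,.028)))
r=ray(c,[[320,100]],.028);print(r)
cv2.imwrite("pics/w6.png",c["color"][:,:,::-1])
E
```

```text
8.85 [0.53821459 0.17833891 0.03190016] [-1.16853896  0.12177157 -0.78906349] (238, 136, 159, 139) [(0.038, array([574.2, 169.9,  57.7,  58.2])), (0.028, array([572.2, 170.3,  61.5,  62. ]))]
-13.828783772399948 0.030827551318950354 [322.22880705  41.17581215]
[[0.61457653 0.15895307]]
```

View pics/w6.png

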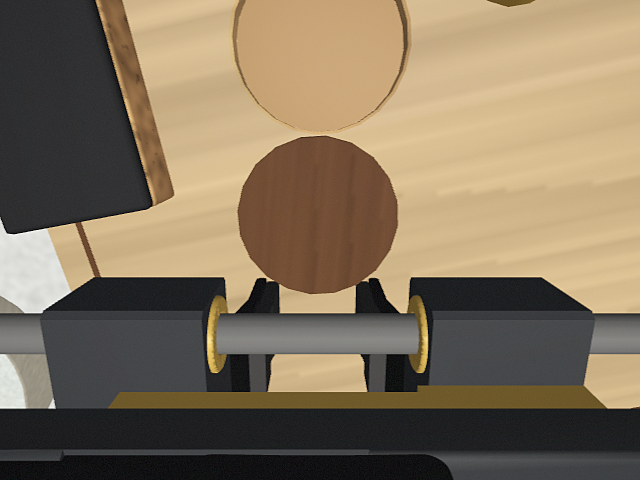

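The large disc is nestled at (318,215) and the recess centre is at (322,41). It has about 61.6 mm to go, with a 1.7 mm correction to the right. The sanding block is lower than the gripper body, so it clears.

Request:
play_rows(increments="0 0 0 0.01 0.0005 0 0.35;0 0 0 0.02 0.001 0 0.35;0 0 0 0.03 0.0015 0 0.35;0 0 0 0.04 0.0017 0 0.35;0 0 0 0.048 0.0017 0 0.35;0 0 0 0.055 0.0017 0 0.35;0 0 0 0.06 0.0017 0 0.35;0 0 0 0.06 0.0017 0 0.35")

```text
time: 9.65
ee_pos: [0.5966, 0.1621, 0.0319]
eef_rot: [0.993, -0.121, 0.0, -0.0]
ft_force: [-0.6, -0.8, -0.0]
width: 0.0303
grip_force: 0.0
```

```bash
python3 - <<'E'
from h import *
c=dk((220,100,420,278));s=read_state();print(heading(s),proj(c,(.6336,.1535,.028)),proj(c,(.6336,.1535,.038)))
E
```

```text
9.7 [0.59612026 0.16232413 0.03195789] [-0.15366548 -0.05376193  0.49518368] (238, 134, 158, 141) [(0.038, array([633.4, 153.8,  56.6,  57.3])), (0.028, array([631.5, 154.2,  60.3,  61. ]))]
-13.830234763996476 [317.43614641 208.6804886 ] [317.47483387 213.58054784]
```

Request:
play_rows(increments="0 0 0 0.001 0 0 0.35;0 0 0 0.002 0 0 0.35;0 0 0 0.003 0 0 0.35;0 0 0 0.0038 0 0 0.35;0 0 0 0.0038 0 0 0.35")

```text
time: 10.2
ee_pos: [0.5998, 0.1614, 0.0321]
eef_rot: [0.993, -0.12, 0.0, 0.0]
ft_force: [-0.8, 0.1, 0.3]
width: 0.0307
grip_force: 0.0
```

```bash
python3 - <<'E'
from h import *
c=dk((220,100,420,278));cv2.imwrite("pics/w7.png",cv2.resize(c["color"][110:310,210:430],None,fx=2,fy=2)[:,:,::-1])
E
```

```text
10.25 [0.59974844 0.16144969 0.03207783] [ 0.1388463  -1.23798631  0.47367284] (240, 140, 156, 135) [(0.038, array([635.3, 153.3,  55.1,  56.3])), (0.028, array([633.3, 153.8,  58.7,  60. ]))]
```

View pics/w7.png

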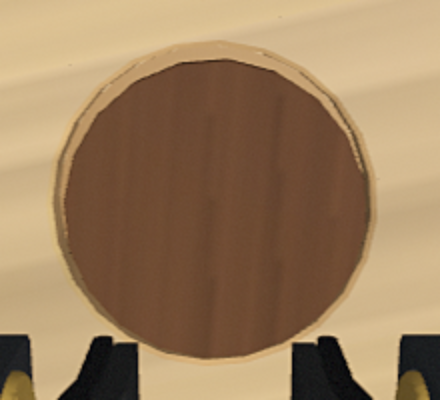

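The large disc has dropped in: centre (633.3,153.8) at z=28, diameter about 59.4 mm, rim visible all round. I'll press it gently.

Request:
play_rows(increments="0 0 0 -0.004 0 0 0.35;0 0 0 -0.004 0 -0.015 0.35;0 0 0 0.0 0 -0.015 0;0 0 0 0.034 0 -0.015 0;0 0 0 0.034 0 -0.015 0;0 0 0 0.034 0 -0.005 0;0 0 0 0.034 0 0.001 0;0 0 0 0.034 0 0.004 0")

```text
time: 11.05
ee_pos: [0.6319, 0.1539, 0.0284]
eef_rot: [0.993, -0.12, -0.0, 0.0]
ft_force: [-10.3, -3.0, 30.0]
width: 0.0012
grip_force: 15.0
```

Request:
play_rows(increments="0 0 0 0 0 0.0003 0;0 0 0 0 0 0.0003 0;0 0 0 0 0 -0.05 0;0 0 0 0 0 -0.1 0;0 0 0 0 0 -0.15 0;0 0 0 -0.06 0.05 -0.2 0;0 0 0 -0.1 0.08 -0.22 0;0 0 0 -0.13 0.08 -0.22 0")

```text
time: 11.85
ee_pos: [0.506, 0.1083, 0.2427]
eef_rot: [0.993, -0.121, 0.001, 0.0]
ft_force: [0.0, -0.7, 2.1]
width: 0.0004
grip_force: 0.0
```

Request:
play_rows(increments="0 0 0 -0.02 0 0 0;0 0 0 -0.02 0 0 0;0 0 0 -0.02 0 0 0")

```text
time: 12.15
ee_pos: [0.4874, 0.1142, 0.2419]
eef_rot: [0.993, -0.12, 0.0, 0.001]
ft_force: [1.4, -0.0, -0.8]
width: 0.0004
grip_force: 0.0
```

```bash
python3 - <<'E'
from h import *
c=wcam();print(read_state()["ee_pos"],read_state()["time"]);cv2.imwrite("pics/w8.png",c["color"][:,:,::-1])
v=cv2.GaussianBlur(c["color"],(0,0),1).max(2).astype(int)
for k in blobs((v<140),500):
    x,y,w,h=cv2.boundingRect(k)
    if y<275 and w<120 and h<120: print((x,y,w,h),disc(c,k,.028))
for p in [(.6336,.1535,.028),(.6293,-.0063,.028)]:print(proj(c,p))
E
```

```text
[0.48777753 0.11418577 0.24162249] 12.2
(6, 188, 54, 65) [536.2 353.3  55.4  59.8]
(36, 169, 64, 88) [531.8 383.2 103.5 157. ]
(189, 3, 77, 84) [633.8 153.7  60.3  61.8]
(394, 0, 59, 32) [619.9  -3.   23.8  48.5]
[226.7041089  46.0010919]
[423.56022108  -0.53532108]
```

View pics/w8.png

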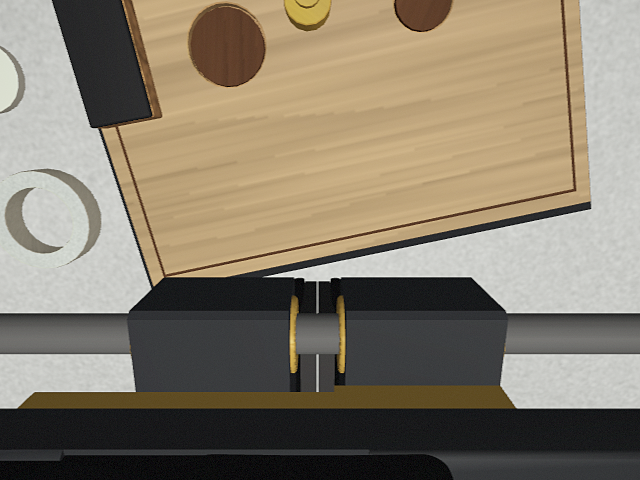

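Both roundels sit flush in their recesses, the large at (227,45) and the small at (423,3). The weight and sanding block are undisturbed, and the gripper is clear and touching nothing.

```bash
python3 -c "
from bench import *
print(close_job())"
```

```text
the job is handed in; nothing more can be done
None
```

Both walnut roundels were slid into their matching recesses, pressed flat and flush with the panel face, and the job was handed in at about 12 s of robot time.

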